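# Fetch the paint tin from behind the bottles in the under-sink caddy

## Task

The small paint tin at the back of the white caddy is hemmed in by the nozzle bottle, the flask bottle and the aerosol can: stand all three on the rubber drip mat. Then take the tin out and stand it in the empty bay of the black painting tray, and only after that stand each of the three back in the caddy in the very place it came from, upright, so that the caddy looks as before without the tin. Set everything down rather than dropping it, tip nothing over, and leave the screw jar and the nail brush in the caddy where they are.

Things in the scene. Friction and masses are not known exactly. Their poses are not given: they have to be found in the camera images.
- caddy: White plastic bin, fixed, 150 (x) x 214 (y) mm, floor and walls 3 mm thick, walls 45 mm high (front dips to 30), 51 mm high post sockets at the corners. Origin: centre of underside; +x to its back, +y to its left. Tin starts 33 mm behind the centre; one tall container 66 mm left of it, one 66 mm right, one 66 mm in front (which where varies); jar in the front left corner, nail brush front right.
- nozzle_bottle: Round grey bottle with a white cap and a thin pointed nozzle. Body 56 mm across up to 118 mm above its base, shoulders to a 28 mm neck at 140 mm, cap 36 mm across from 148 to 176 mm, nozzle (12 mm at its root) up to 198 mm. About 0.3 kg. Take it by the cap from above, TCP about 155 mm above its base. Origin: centre of underside, z up.
- flask_bottle: Flat-sided white bottle with a paper label, 38 (own x) x 56 (own y) mm in plan up to 130 mm above its base, stepped shoulders to 146 mm, a 24 mm neck, a round grey cap of diameter 32 mm from 153 to 179 mm. About 0.32 kg. Take it by the cap with the TCP about 160 mm above its base. Origin: centre of its underside, z up.
- aerosol_can: Straight bare aluminium spray can, diameter 52 mm up to 146 mm, with a plain black round cap of diameter 43 mm from 154 to 192 mm above its base. About 0.35 kg. Take it by the cap with the TCP about 172 mm above its base. Origin: centre of its underside, z up.
- paint_tin: Small round steel paint tin with a press-in lid and a paper band, diameter 60 mm, height 64 mm (lid rim to 65.5 mm), about 0.25 kg. Take it across its diameter from above, TCP about 46 mm above its base. Origin: centre of its underside, z up.
- screw_jar: Little glass jar with a dark lid, diameter 46 mm, height 46 mm, loose in the front left corner of the caddy; stays where it is. Origin: centre of its underside.
- nail_brush: Wooden nail brush lying bristles down, 60 x 40 x 36 mm, loose in the front right corner of the caddy; stays where it is. Origin: centre of its underside.
- drip_mat: Flat black rubber mat, fixed, 300 (x) x 140 (y) mm, 4 mm thick, to the left or the right of the caddy; room for the three containers in a row along its x axis, 80 mm apart. Origin: centre of its underside. Other things on the worktop: tools under 65 mm high lie at world x below 0.45 m in front of the caddy, taller things stand only beyond x = 0.75 m or |y| = 0.48 m.
- carry_tray: Black plastic painting tray, fixed, 250 (x) x 150 (y) mm, walls and floor 3 mm thick, walls 30 mm high, on the other side of the caddy. A 24 mm high divider makes two bays: the far one (+x) holds a small brush and a filling knife; the near one is empty, 105 (x) x 144 (y) mm inside, its middle at x = -69 mm, y = 0 in the tray's frame. Origin: centre of the tray's underside; +x away from the robot.

How it is judged:
By the outcome, as a careful person would: the job done as asked, in the order asked, and still so for the second after the job is handed in, with the robot touching nothing.
It also fails if it takes over 138 s, if anything falls off the work surface, if the arm or the gripper's body presses on something with over 40 N, if the wrist force passes 120 N, or if a joint passes its speed limit or range.

## Robot

A 6-joint arm with a two-finger parallel gripper is mounted at the origin on the work surface. World frame = base frame: x ahead of the robot, y to its left, z up, the work surface at z = 0. Lengths are in mm, angles in degrees, forces in N, time in s.
With the tool pointing down it reaches from about 350 to 850 mm from the base axis. Payload 8.1 kg.
Tool frame: the origin (TCP) lies between the finger pads, 19 mm behind the fingertips; this is the grasp point; z points along the fingers, y is the line along which they close (so a half turn about z gives the same grasp; the last joint's range is limited). The gripper opens to 85 mm and grips with 20 to 120 N. Pads are 22 mm wide; open, the fingers measure 114 mm over their backs; the gripper's body (76 mm by 85 mm) begins 54 mm behind the grasp point. The pads swing forward as they close: fully open they stand 13 mm farther back than shut.
Start: joints at [-68.778, 7.471, 85.268, -0, 87.261, -4.893], TCP at [264.128, -538.741, 249.992] pointing down, gripper open.
Joint ranges: [-169.43, 169.43], [-51.17, 129.36], [1.28, 143.12], [-76.62, 256.62], [0, 156.53], [-152.29, 152.29]. Speed limits (degrees/s): [136.94, 136.94, 159.86, 180, 180, 180].

## Interface

Orientations are given as [roll, pitch, yaw] about the fixed x, y, z axes, in that order (R = Rz(yaw) Ry(pitch) Rx(roll)).
In Python, from bench import sensors, optics, job gives the robot as it stands.
- The arm moves only by the tool play_rows, never from a script. Its argument "motion" is a list that holds one entry, the list of rows, each a list of 6 numbers: the shift along the tool's x, y, z in cm, then the turn, a rotation vector about the tool's x, y, z in degrees. In form: [[[x, y, z, ax, ay, az], ...]]. A call has 1 to 5 rows; each row is the pose to reach, as a shift and turn from the pose commanded when the call began, along the tool's axes at that moment; what a row does not reach only later rows make up. A row lasts 1/10 s, in which the tool goes at most 50 mm and 8.59 degrees, less where a joint would pass 70% of its speed; a pose out of reach is approached as far as the arm can. A call with a gripper value outside its range is refused whole. "jaw" is the opening, from 0 (shut) to 1 (fully open), set as the call begins (left out, the last holds). The fingers move at their own pace and stop on an object; "squeeze" is the grip in N (left out, the last holds). Time passes only in rows, so rows that repeat a pose let the fingers close. It gives the time, the measured TCP pose, the force, the opening and the grip force at its end, in the units of the state.
- sensors.sense(): the state, without advancing time (a new reading comes with each control period).
- optics.snapshot(name): name is "scene" or "top" or "wrist"; returns a dict with "pixels" (400x640x3 uint8, red, green, blue), "mtx" (3x3 intrinsics, pixels), "R" (3x3) and "t" (3): a world point X has camera coordinates R X + t; the wrist camera has in their place "T_tool_cam" (4x4, takes a point from camera to tool coordinates, whose origin is the TCP and whose axes are the flange's). Camera axes: x right, y down, z forward; pixel columns grow to the right and rows downward; lengths in mm; the calibration is good to about 2 mm. The wrist camera is an equidistant fisheye: a pixel r from the principal point sees the ray r / f radians off the axis. A picture is of the moment at which its call begins: read the wrist's pose just before it. There is no depth.
- job.hand_in(): hands the job in; it is judged then, once.
The state is a dict: "time": time; "joint_pos": joint angles; "qd": joint speeds; "joint_efforts": joint torques, N m; "tool_pos": TCP position; "tcp_rot": TCP orientation; "ft_force": force on the tool from outside, world axes, zero at the start; "wrist_torque": the same for the moment, N m; "finger_gap": finger opening in mm; "grip_force": force on a finger pad.
Only numpy, scipy, OpenCV 4.12 (cv2) and the standard library are available. Lean on these libraries where they do the work, as an engineer would, in place of code of your own. Each camera call takes 0.05 s, during which the arm holds its last target. There are 200 camera calls.

## Working session

There is one attempt and no reset: what is moved stays moved. The work goes in short steps, Python scripts to look and compute and a tool call to move; the robot and the scene stay as the last step left them, time stands still between calls to the robot, and variables do not carry over. Pictures are saved under pics/ and viewed, at most 14 in all, crops included, and the job is handed in when it is done.

Besides the shell and the picture viewer there is one more tool, called as a command line: name --argument value ..., lists and objects as JSON in quotes. play_rows: Moves the arm, as the interface text tells. Its arguments: {"type":"object","properties":{"motion":{"type":"array","items":{"type":"array","items":{"type":"array","items":{"type":"number"}}}},"jaw":{"type":"number"},"squeeze":{"type":"number"}},"required":["motion"]}

```bash
mkdir -p pics; ls
cat > h.py <<'E'
import numpy as np, cv2
from bench import sensors, optics, job
from scipy.spatial.transform import Rotation as Ro
def snap(n,f=None):
    s=sensors.sense(); d=optics.snapshot(n)
    if f: cv2.imwrite('pics/'+f+'.png',d['pixels'][:,:,::-1])
    d['s']=s; return d
def ray(d,u,v):
    K=np.array(d['mtx']); a=np.array([(u-K[0,2])/K[0,0],(v-K[1,2])/K[1,1],1.])
    if 'T_tool_cam' in d:
        th=np.hypot(a[0],a[1]); c=np.array([a[0]/th*np.sin(th),a[1]/th*np.sin(th),np.cos(th)]) if th>1e-9 else np.array([0,0,1.])
        T=np.array(d['T_tool_cam']); Rt=Ro.from_euler('xyz',d['s']['tcp_rot'],degrees=True).as_matrix()
        return Rt@T[:3,3]+np.array(d['s']['tool_pos']), Rt@T[:3,:3]@c
    R=np.array(d['R']); return -R.T@np.array(d['t']), R.T@a
def onz(d,u,v,z):
    o,r=ray(d,u,v); return o+r*(z-o[2])/r[2]
def proj(d,X):
    K=np.array(d['mtx'])
    if 'T_tool_cam' in d:
        T=np.array(d['T_tool_cam']); Rt=Ro.from_euler('xyz',d['s']['tcp_rot'],degrees=True).as_matrix()
        c=T[:3,:3].T@(Rt.T@(np.array(X)-d['s']['tool_pos'])-T[:3,3])
        rr=np.hypot(c[0],c[1]); th=np.arctan2(rr,c[2]); return np.array([K[0,0]*th*c[0]/rr+K[0,2],K[1,1]*th*c[1]/rr+K[1,2]])
    c=np.array(d['R'])@X+d['t']; return (K@c)[:2]/c[2]
E
python3 - <<'E'
from h import *
for n in('scene','top','wrist'):
    d=snap(n,n+'0'); print(n,np.array(d['mtx']).round(1).tolist(), ray(d,320,200))
print(sensors.sense())
E
```

```text
pics
scene [[468.1, 0.0, 319.7], [0.0, 468.1, 190.3], [0.0, 0.0, 1.0]] (array([1182.76738196,  -83.7058401 , 1125.22834343]), array([-0.46582485,  0.07860203, -0.88162071]))
top [[367.8, 0.0, 318.8], [0.0, 367.8, 197.9], [0.0, 0.0, 1.0]] (array([469.42024575, -10.30293859, 964.77316383]), array([ 0.11835206, -0.0010266 , -0.99299309]))
wrist [[309.7, 0.0, 321.0], [0.0, 309.7, 202.6], [0.0, 0.0, 1.0]] (array([ 325.09075938, -508.1751464 ,  371.8488696 ]), array([-0.23704983, -0.11019188, -0.96522802]))
{'time': 0.15, 'joint_pos': array([-6.87776351e+01,  7.50652430e+00,  8.53156910e+01, -6.14670335e-04,
        8.72627767e+01, -4.89329547e+00]), 'qd': array([ 0.00922158,  0.0215236 , -0.1280544 ,  0.08116737, -0.09232927,
       -0.00623706]), 'joint_efforts': array([ 1.12338283e-03, -5.70062685e+01, -5.01159596e+01, -1.21622970e-04,
        9.58680786e-03, -4.86637077e-05]), 'tool_pos': array([ 263.97666349, -538.3545935 ,  249.16412993]), 'tcp_rot': array([-1.79915265e+02, -6.63815682e-03,  2.61156853e+01]), 'ft_force': array([ 0.70515941,  0.54856533, -0.57738621]), 'wrist_torque': array([ 0.03672893, -0.02415807,  0.03765615]), 'grip_force': 0.0, 'finger_gap': 85.59675856656071}
```

View pics/top0.png

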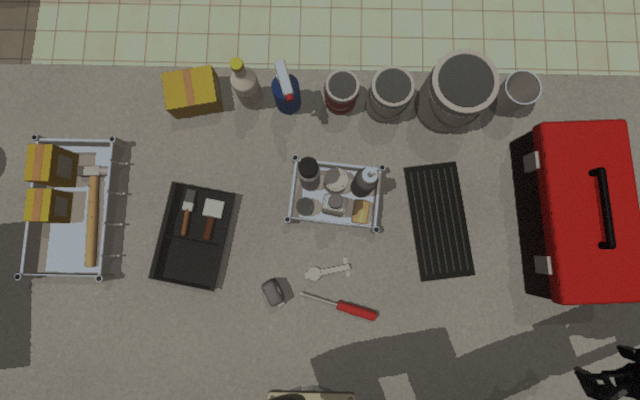

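View pics/scene0.png

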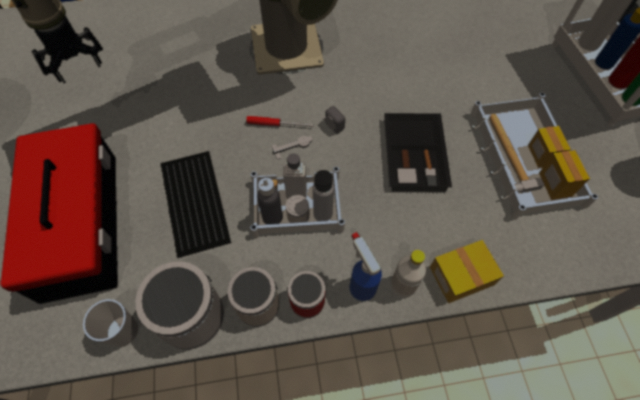

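Top view: the caddy is at (337,194), with the aerosol back-left (309,170), the nozzle bottle right (367,180), the flask in front (335,203) and the tin at (336,181). The mat is on the right (438,220) and the tray on the left (195,235). I'll enlarge the caddy next.

Run:
```python
import cv2
a=cv2.imread('pics/top0.png')[145:240,275:400]; a=cv2.resize(a,None,fx=6,fy=6,interpolation=cv2.INTER_CUBIC)
cv2.imwrite('pics/c1.png',cv2.convertScaleAbs(a,alpha=1.5))
import numpy as np
from h import *
d=snap('top')
# mat & tray: dark masks
g=cv2.cvtColor(d['pixels'],cv2.COLOR_RGB2GRAY)
for nm,(u0,u1,v0,v1) in dict(mat=(395,485,155,290),tray=(145,245,175,295)).items():
    m=(g[v0:v1,u0:u1]<62).astype(np.uint8); m=cv2.morphologyEx(m,cv2.MORPH_CLOSE,np.ones((7,7)));
    c=max(cv2.findContours(m,0,2)[0],key=cv2.contourArea); r=cv2.minAreaRect(c)
    b=cv2.boxPoints(r)+[u0,v0]; z=4 if nm=='mat' else 30
    P=np.array([onz(d,*p,z)[:2] for p in b]); print(nm,b.round(1).tolist(),P.round(1).tolist(),P.mean(0),[np.linalg.norm(P[i]-P[i-1]).round(1) for i in range(4)])
```

```text
mat [[403.4, 167.7], [456.7, 159.5], [474.3, 274.2], [421.1, 282.4]] [[675.2, -231.4], [700.5, -373.6], [400.7, -411.3], [377.1, -274.3]] [ 538.35974818 -322.66369419] [np.float64(301.1), np.float64(144.5), np.float64(302.2), np.float64(139.0)]
tray [[148.4, 277.4], [171.3, 178.5], [236.6, 193.6], [213.7, 292.5]] [[377.4, 412.4], [628.4, 373.3], [592.8, 203.1], [344.2, 247.6]] [485.69688294 309.07437321] [np.float64(168.2), np.float64(254.1), np.float64(173.9), np.float64(252.6)]
```

View pics/c1.png

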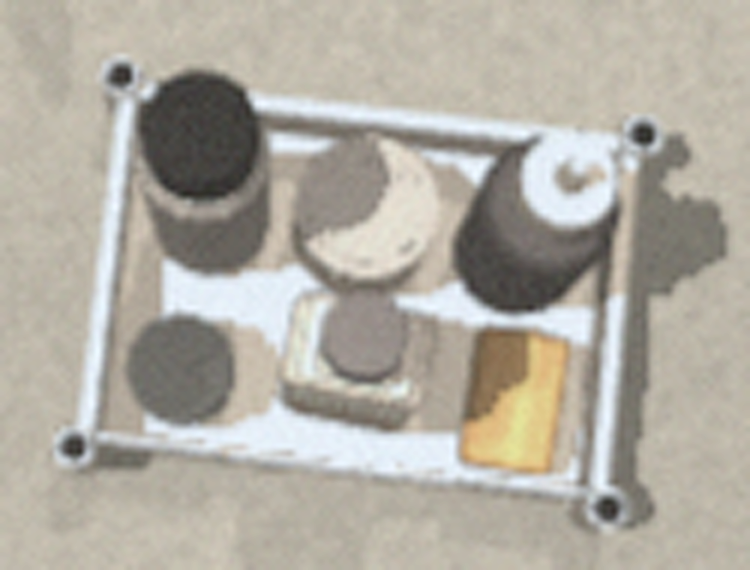

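The crop shows the four post sockets at crop (120,75), (644,133), (607,508), (73,446). The caps are at (200,133) aerosol, (363,337) flask and (568,180) nozzle, and the tin is at (366,208).

```bash
cat >> h.py <<'E'
def W(x,y,z,yaw,ref=None):
    """shift (cm) & rotvec (deg) in tool axes from ref (pos,yaw) or present measured pose to target"""
    s=sensors.sense()
    p,rot=(np.array(s['tool_pos']),Ro.from_euler('xyz',s['tcp_rot'],degrees=True)) if ref is None else (np.array(ref[:3]),Ro.from_euler('xyz',[180,0,ref[3]],degrees=True))
    t=rot.inv().apply(np.array([x,y,z])-p)/10; r=(rot.inv()*Ro.from_euler('xyz',[180,0,yaw],degrees=True)).as_rotvec(degrees=True)
    return t.round(2).tolist(),r.round(2).tolist()
E
python3 - <<'E'
from h import *
d=snap('top')
f=lambda p,z: onz(d,275+(p[0]+.5)/6-.5,145+(p[1]+.5)/6-.5,z)[:2]
BL,BR,FR,FL=[f(p,51) for p in((120,75),(644,133),(607,508),(73,446))]
c=(BL+BR+FR+FL)/4; x=(BL+BR-FL-FR); x/=np.linalg.norm(x); yv=BL+FL-BR-FR; yv/=np.linalg.norm(yv)
print([q.round(1).tolist() for q in(BL,BR,FR,FL)],c, np.degrees(np.arctan2(x[1],x[0])),np.degrees(np.arctan2(-yv[0],yv[1])))
for n,p,z in(('aer',(200,133),195),('flask',(363,337),182),('noz',(568,180),179),('tin',(366,208),68)):
    q=f(p,z); print(n,q, (q-c)@x,(q-c)@yv)
print(W(c[0]-60,c[1],350,np.degrees(np.arctan2(x[1],x[0]))))
dw=snap('wrist'); print(np.array(dw['T_tool_cam']).round(2).tolist())
E
```

```text
[[686.7, 55.6], [666.4, -166.2], [508.3, -150.9], [529.2, 70.4]] [597.64756957 -47.76302263] -5.454475781724756 -5.313067841769502
aer [631.9913575   16.14474718] 28.11353818996644 66.81335209042798
flask [561.78650204 -43.46211937] -36.107511629411604 0.9617729784809312
noz [ 620.89515311 -116.83327281] 29.707780447061058 -66.62082461994032
tin [628.79297758 -48.68392597] 31.091919095740373 1.9670459683839812
([46.17, -32.03, -10.02], [-0.05, 0.01, 31.57])
[[0.0, -0.96, -0.27, 68.16], [1.0, 0.0, -0.0, -0.34], [0.0, -0.27, 0.96, -122.82], [0.0, 0.0, 0.0, 1.0]]
```

play_rows --motion '[[[3.6,-2.5,-1.9,0,0,6.3],[7.2,-5,-3.8,0,0,12.6],[10.8,-7.5,-5.7,0,0,18.9],[14.4,-10,-7.6,0,0,25.2],[18,-12.5,-9.5,0,0,31.6]]]' --jaw 1

```text
time: 0.8
tool_pos: [371.2, -345.6, 345.8]
tcp_rot: [180.0, -0.0, -5.8]
ft_force: [0.9, -0.4, -0.6]
finger_gap: 85.4
grip_force: 0.0
```

play_rows --motion '[[[1.75,-4,0,0,0,0],[3.5,-8,0,0,0,0],[5.25,-12,0,0,0,0],[7,-16,0,0,0,0]]]'

```text
time: 1.2
tool_pos: [456.3, -193.0, 345.2]
tcp_rot: [180.0, -0.0, -5.5]
ft_force: [0.9, -0.3, 0.3]
finger_gap: 85.5
grip_force: 0.0
```

play_rows --motion '[[[1.75,-4,0,0,0,0],[3.5,-8,0,0,0,0],[5.25,-12,0,0,0,0],[6.8,-15.4,0,0,0,0],[6.8,-15.4,0,0,0,0]]]'

```text
time: 1.7
tool_pos: [539.4, -43.9, 344.6]
tcp_rot: [-179.9, 0.0, -5.2]
ft_force: [-0.3, 0.2, -0.9]
finger_gap: 85.3
grip_force: 0.0
```

Run:
```python
from h import *
d=snap('wrist','w1'); print(d['s']['time'],d['s']['tool_pos'],d['s']['tcp_rot'],d['s']['qd'].round(2))
```

```text
1.7 [539.38405688 -43.87483714 344.56536513] [-1.79911800e+02  1.12340929e-02 -5.21723480e+00] [-3.65 -1.46  1.34 -2.06  0.67 -3.69]
```

View pics/w1.png

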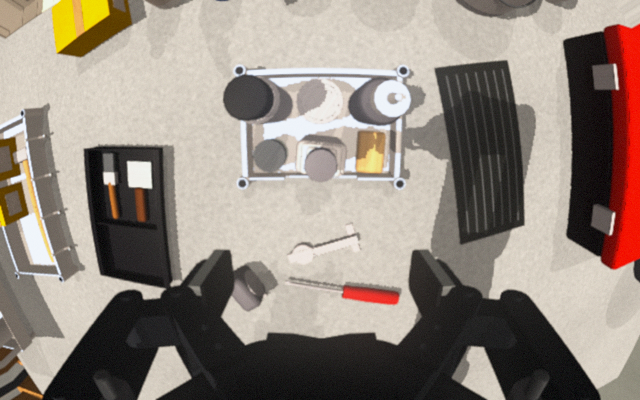

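The wrist view shows the sockets at (239,71), (403,71), (400,183) and (243,183). The caps are at about (248,98) aerosol, (392,99) nozzle and (321,164) flask, with the tin at (321,101). The mat's corners are (435,68), (507,61), (524,225) and (461,242). The tray rim runs from (85,149) to (163,147) to (170,286).

Run:
```python
from h import *
d=snap('wrist','w2')
im=d['pixels']; g=cv2.cvtColor(im,cv2.COLOR_RGB2GRAY)
big=cv2.resize(im[50:200,215:430],None,fx=3.6,fy=3.6,interpolation=cv2.INTER_CUBIC)
cv2.imwrite('pics/c2.png',big[:,:,::-1])
S=[onz(d,*p,51)[:2] for p in((239,71),(403,71),(400,183),(243,183))]
c=sum(S)/4;x=S[0]+S[1]-S[2]-S[3];x/=np.linalg.norm(x);y=np.array([-x[1],x[0]])
print(c,np.degrees(np.arctan2(x[1],x[0])),np.linalg.norm(S[0]-S[1]),np.linalg.norm(S[1]-S[2]))
for n,p,z in(('aer',(248,98),195),('fl',(321,164),182),('noz',(392,99),179),('tin',(321,101),68)):
    q=onz(d,*p,z)[:2]; print(n,q.round(1),((q-c)@x).round(1),((q-c)@y).round(1))
M=[onz(d,*p,4)[:2] for p in((435,68),(507,61),(524,225),(461,242))]; print('mat',np.round(M,1).tolist(),sum(M)/4)
T=[onz(d,*p,30)[:2] for p in((85,149),(163,147),(172,287))]; print('tray',np.round(T,1).tolist(),(T[0]+T[2])/2,np.linalg.norm(T[0]-T[1]),np.linalg.norm(T[1]-T[2]))
```

```text
[596.01872689 -50.81015287] -4.98111300452878 221.40762613298702 155.91551645139765
aer [631.4  10.7] 29.9 64.3
fl [563.7 -47.7] -32.5 0.3
noz [ 619.5 -119.2] 29.3 -66.1
tin [628.  -53.4] 32.1 0.2
mat [[674.6, -233.5], [692.8, -370.9], [398.8, -413.5], [383.3, -276.3]] [ 537.3966347  -323.55767333]
tray [[619.2, 363.6], [595.1, 194.5], [352.0, 240.1]] [485.57484492 301.82187472] 170.7552951311099 247.32106513688205
```

View pics/c2.png

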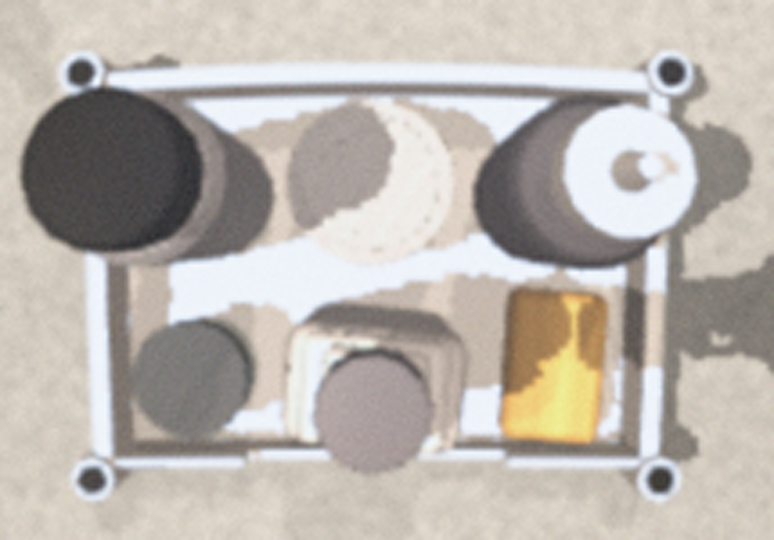

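The crop puts everything about 2 px further left than my first reading, which agrees with the top view. The caddy centre is about (597,-48) with yaw about -5.3. I'll start with the nozzle bottle.

```bash
cat >> h.py <<'E'
def plan(wps,yaw=-5.3):
    s=sensors.sense(); print(s['time'],s['tool_pos'].round(1),s['tcp_rot'].round(2))
    ref=None
    for w in wps:
        print(w,W(*w,yaw,ref)); ref=[*w,yaw]
E
python3 -c "
from h import *
plan([(621.5,-117,250),(621.5,-117,158),(621.5,-117,240),(626,-310,240),(626,-310,160)])"
```

```text
1.8 [538.2 -47.1 344.7] [ 1.7999e+02  4.0000e-02 -5.3600e+00]
(621.5, -117, 250) ([8.95, 6.18, 9.47], [0.01, 0.04, -0.06])
(621.5, -117, 158) ([-0.0, -0.0, 9.2], [0.0, 0.0, 0.0])
(621.5, -117, 240) ([0.0, 0.0, -8.2], [0.0, 0.0, 0.0])
(626, -310, 240) ([2.23, 19.18, 0.0], [0.0, 0.0, 0.0])
(626, -310, 160) ([-0.0, -0.0, 8.0], [0.0, 0.0, 0.0])
```

play_rows --motion '[[[3.6,2.5,3,0,0,0],[7.2,5,6.5,0,0,0],[9,6.2,9.5,0,0,0],[9,6.2,9.5,0,0,0],[9,6.2,9.5,0,0,0]]]'

```text
time: 2.3
tool_pos: [620.6, -119.6, 248.4]
tcp_rot: [-180.0, 0.2, -5.6]
ft_force: [0.3, 1.2, 0.4]
finger_gap: 85.5
grip_force: 0.0
```

Run:
```python
from h import *
d=snap('wrist','w3'); print(d['s']['tool_pos'],d['s']['qd'].round(2).tolist(),proj(d,(621.5,-117,179)),proj(d,(632.5,14.3,195)),proj(d,(563,-44.5,182)),proj(d,(628.7,-49,68)))
```

```text
[ 620.57997605 -119.5826957   248.36939808] [1.24, -3.71, -1.83, 0.19, 0.43, 0.17] [317.4664048  221.95306865] [129.91650622 229.41425166] [229.77098877 303.81159125] [251.75062046 184.73795088]
```

View pics/w3.png

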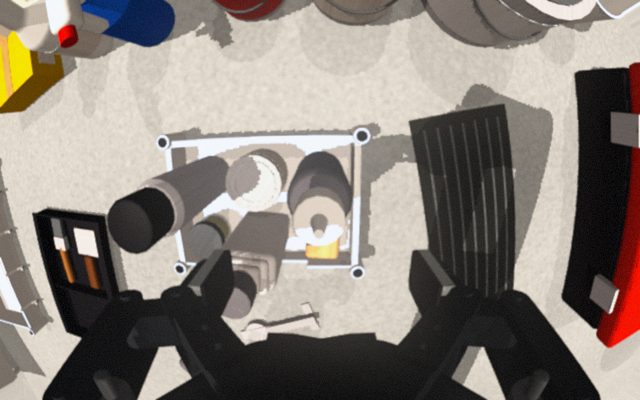

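The wrist view shows the nozzle cap centred at (319,222), as predicted.

```bash
python3 -c "
from h import *
snap('wrist');snap('wrist')
plan([(621.5,-117.5,158)])"
```

```text
2.45 [ 622.2 -118.4  252.9] [179.97  -0.22  -5.5 ]
(621.5, -117.5, 158) ([-0.11, -0.09, 9.49], [0.03, -0.22, -0.2])
```

play_rows --motion '[[[-0.1,-0.1,2.5,0,0,0],[-0.1,-0.1,5,0,0,0],[-0.1,-0.1,7.5,0,0,0],[-0.1,-0.1,9.3,0,0,0],[-0.1,-0.1,9.3,0,0,0]]]'

```text
time: 2.95
tool_pos: [619.6, -116.3, 156.2]
tcp_rot: [-180.0, 0.1, -5.4]
ft_force: [-0.6, 0.4, -0.2]
finger_gap: 85.7
grip_force: 0.0
```

play_rows --motion '[[[0,0,0,0,0,0],[0,0,0,0,0,0],[0,0,0,0,0,0],[0,0,0,0,0,0],[0,0,0,0,0,0]]]'

```text
time: 3.45
tool_pos: [621.2, -117.2, 157.7]
tcp_rot: [180.0, -0.1, -5.5]
ft_force: [0.0, 0.1, -0.1]
finger_gap: 85.6
grip_force: 0.0
```

play_rows --motion '[[[0,0,0,0,0,0],[0,0,0,0,0,0],[0,0,0,0,0,0],[0,0,0,0,0,0],[0,0,0,0,0,0]]]' --jaw 0 --squeeze 50

```text
time: 3.95
tool_pos: [620.9, -117.2, 157.1]
tcp_rot: [180.0, -0.0, -5.5]
ft_force: [0.5, -0.0, 0.5]
finger_gap: 35.0
grip_force: 50.0
```

play_rows --motion '[[[0,0,0,0,0,0],[0,0,0,0,0,0],[0,0,0,0,0,0],[0,0,0,0,0,0],[0,0,0,0,0,0]]]'

```text
time: 4.45
tool_pos: [620.9, -117.2, 157.1]
tcp_rot: [180.0, -0.0, -5.5]
ft_force: [0.3, -0.5, 1.2]
finger_gap: 34.9
grip_force: 50.1
```

play_rows --motion '[[[0,0,-0.8,0,0,0],[0,0,-2.4,0,0,0],[0,0,-4.5,0,0,0],[0,0,-6.6,0,0,0],[0,0,-8,0,0,0]]]'

```text
time: 4.95
tool_pos: [621.5, -117.2, 240.1]
tcp_rot: [180.0, -0.2, -5.5]
ft_force: [0.4, -0.9, -2.9]
finger_gap: 34.9
grip_force: 50.2
```

play_rows --motion '[[[0.2,1.5,0,0,0,0],[0.5,4,0,0,0,0],[0.9,7,0,0,0,0],[1.2,10,0,0,0,0],[1.6,13,0,0,0,0]]]'

```text
time: 5.45
tool_pos: [623.7, -249.7, 236.1]
tcp_rot: [-180.0, 0.1, -5.5]
ft_force: [0.1, 0.6, -2.2]
finger_gap: 34.8
grip_force: 50.3
```

play_rows --motion '[[[0.4,3,0,0,0,0],[0.6,5,0,0,0,0],[0.8,6.2,0,0,0,0],[0.8,6.2,0,0,0,0],[0.8,6.2,0,0,0,0]]]'

```text
time: 5.95
tool_pos: [626.5, -309.7, 236.7]
tcp_rot: [-179.9, 0.0, -5.5]
ft_force: [0.2, 0.7, -3.3]
finger_gap: 35.1
grip_force: 50.5
```

play_rows --motion '[[[0,0,2,0,0,0],[0,0,4.5,0,0,0],[0,0,6.5,0,0,0],[0,0,7.4,0,0,0],[0,0,7.4,0,0,0]]]'

```text
time: 6.45
tool_pos: [625.8, -308.7, 161.2]
tcp_rot: [-179.9, 0.2, -5.4]
ft_force: [-0.4, -0.1, -4.0]
finger_gap: 35.3
grip_force: 50.6
```

play_rows --motion '[[[0,0,0.2,0,0,0],[0,0,0.3,0,0,0],[0,0,0.4,0,0,0],[0,0,0.4,0,0,0],[0,0,0.4,0,0,0]]]'

```text
time: 6.95
tool_pos: [626.6, -310.7, 159.4]
tcp_rot: [180.0, -0.0, -5.5]
ft_force: [0.7, 0.1, -3.2]
finger_gap: 35.2
grip_force: 50.6
```

play_rows --motion '[[[0,0,0.1,0,0,0],[0,0,0.1,0,0,0],[0,0,0.15,0,0,0],[0,0,0.15,0,0,0]]]'

```text
time: 7.35
tool_pos: [626.7, -310.7, 158.1]
tcp_rot: [180.0, -0.0, -5.5]
ft_force: [0.1, 0.4, 0.5]
finger_gap: 34.5
grip_force: 50.9
```

play_rows --motion '[[[0,0,0,0,0,0],[0,0,0,0,0,0],[0,0,0,0,0,0],[0,0,0,0,0,0],[0,0,0,0,0,0]]]' --jaw 1

```text
time: 7.85
tool_pos: [626.4, -310.5, 157.5]
tcp_rot: [-180.0, 0.0, -5.5]
ft_force: [0.1, -0.1, -0.5]
finger_gap: 85.5
grip_force: 0.0
```

play_rows --motion '[[[0,0,-1,0,0,0],[0,0,-3,0,0,0],[0,0,-6,0,0,0],[0,0,-9,0,0,0]]]'

```text
time: 8.25
tool_pos: [626.2, -310.4, 248.8]
tcp_rot: [-180.0, 0.0, -5.5]
ft_force: [0.0, -0.5, 0.8]
finger_gap: 85.2
grip_force: 0.0
```

play_rows --motion '[[[-1.2,-3.5,0,0,0,0],[-2.7,-8,0,0,0,0],[-4.3,-12.5,0,0,0,0],[-5.8,-17,0,0,0,0],[-7.4,-21.5,0,0,0,0]]]'

```text
time: 8.75
tool_pos: [572.8, -87.8, 248.5]
tcp_rot: [180.0, -0.1, -5.5]
ft_force: [-0.1, -0.4, -0.1]
finger_gap: 85.5
grip_force: 0.0
```

play_rows --motion '[[[-1.5,-4.4,0,0,0,0],[-1.5,-4.4,0,0,0,0],[-1.5,-4.4,0,0,0,0],[-1.5,-4.4,0,0,0,0],[-1.5,-4.4,0,0,0,0]]]'

```text
time: 9.25
tool_pos: [562.8, -45.4, 247.7]
tcp_rot: [180.0, -0.0, -5.6]
ft_force: [-0.3, -0.2, -0.5]
finger_gap: 85.5
grip_force: 0.0
```

Run:
```python
from h import *
d=snap('wrist','w4'); print(d['s']['tool_pos'],d['s']['qd'].round(2).tolist(),proj(d,(632.5,14.3,195)),proj(d,(563,-44.5,182)),proj(d,(628.7,-49,68)))
plan([(563,-44.5,163)],-5.5)
```

```text
[562.8436096  -45.42210671 247.70564678] [-0.18, 0.28, 0.25, 0.16, 0.0, 0.13] [208.71903235 129.16455823] [319.996742   225.08191207] [318.45585322 120.13977562]
9.3 [562.8 -45.4 247.6] [179.99  -0.    -5.58]
(563, -44.5, 163) ([0.01, -0.1, 8.46], [0.01, -0.0, -0.08])
```

View pics/w4.png

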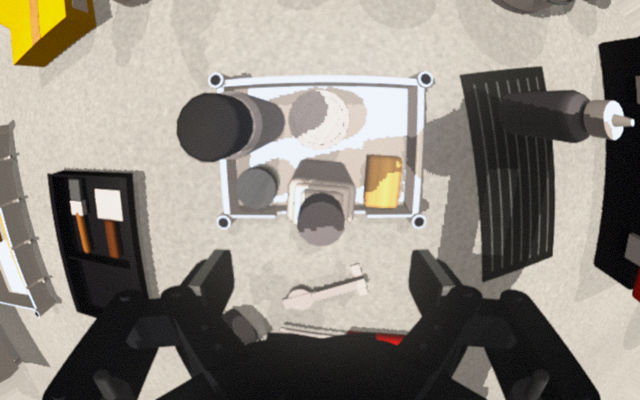

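Nozzle bottle stands on the mat, and the flask cap at (320,224) is centred as predicted.

play_rows --motion '[[[0,-0.1,2.5,0,0,0],[0,-0.1,5,0,0,0],[0,-0.1,7.5,0,0,0],[0,-0.1,8.5,0,0,0],[0,-0.1,8.5,0,0,0]]]'

```text
time: 9.8
tool_pos: [561.5, -43.7, 160.5]
tcp_rot: [-180.0, 0.2, -5.5]
ft_force: [-0.0, 0.3, -0.6]
finger_gap: 85.3
grip_force: 0.0
```

play_rows --motion '[[[0,0,0,0,0,0],[0,0,0,0,0,0],[0,0,0,0,0,0],[0,0,0,0,0,0]]]'

```text
time: 10.2
tool_pos: [563.2, -43.3, 163.5]
tcp_rot: [180.0, -0.1, -5.5]
ft_force: [0.2, -0.4, -1.3]
finger_gap: 85.3
grip_force: 0.0
```

play_rows --motion '[[[0,0,0,0,0,0],[0,0,0,0,0,0],[0,0,0,0,0,0],[0,0,0,0,0,0],[0,0,0,0,0,0]]]' --jaw 0 --squeeze 50

```text
time: 10.7
tool_pos: [562.8, -43.4, 162.7]
tcp_rot: [180.0, -0.0, -5.5]
ft_force: [0.3, -0.6, 1.6]
finger_gap: 31.2
grip_force: 49.3
```

play_rows --motion '[[[0,0,0,0,0,0],[0,0,0,0,0,0],[0,0,0,0,0,0],[0,0,0,0,0,0]]]'

```text
time: 11.1
tool_pos: [562.8, -43.4, 162.7]
tcp_rot: [180.0, -0.0, -5.5]
ft_force: [0.4, -0.9, 2.2]
finger_gap: 30.9
grip_force: 49.5
```

play_rows --motion '[[[0,0,-0.8,0,0,0],[0,0,-2.4,0,0,0],[0,0,-4.5,0,0,0],[0,0,-6.6,0,0,0],[0,0,-8,0,0,0]]]'

```text
time: 11.6
tool_pos: [563.2, -43.1, 245.2]
tcp_rot: [-180.0, -0.1, -5.5]
ft_force: [-0.4, 0.6, -4.3]
finger_gap: 31.3
grip_force: 49.1
```

play_rows --motion '[[[0,1.5,0,0,0,0],[0,4.5,0,0,0,0],[0,8,0,0,0,0],[0,11.5,0,0,0,0],[0,15,0,0,0,0]]]'

```text
time: 12.1
tool_pos: [547.3, -194.2, 241.6]
tcp_rot: [-180.0, 0.1, -5.5]
ft_force: [1.1, 0.4, -3.5]
finger_gap: 31.3
grip_force: 49.3
```

play_rows --motion '[[[0,3.5,0,0,0,0],[0,7,0,0,0,0],[0,10,0,0,0,0],[0,12,0,0,0,0],[0,13,0,0,0,0]]]'

```text
time: 12.6
tool_pos: [535.0, -323.8, 241.7]
tcp_rot: [-180.0, 0.1, -5.6]
ft_force: [-0.2, 0.6, -3.3]
finger_gap: 31.2
grip_force: 49.4
```

play_rows --motion '[[[0,0,0.5,0,0,0],[0,0,2.5,0,0,0],[0,0,5,0,0,0],[0,0,6.8,0,0,0],[0,0,7.4,0,0,0]]]'

```text
time: 13.1
tool_pos: [534.9, -319.3, 165.1]
tcp_rot: [-179.8, 0.2, -5.4]
ft_force: [-0.1, 0.6, -3.9]
finger_gap: 31.4
grip_force: 49.3
```

play_rows --motion '[[[0,0,0.1,0,0,0],[0,0,0.2,0,0,0],[0,0,0.3,0,0,0],[0,0,0.4,0,0,0],[0,0,0.4,0,0,0]]]'

```text
time: 13.6
tool_pos: [536.2, -322.1, 165.1]
tcp_rot: [180.0, -0.0, -5.5]
ft_force: [-1.3, 0.1, -4.6]
finger_gap: 31.0
grip_force: 49.3
```

play_rows --motion '[[[0,0,0.1,0,0,0],[0,0,0.1,0,0,0]]]'

```text
time: 13.8
tool_pos: [536.0, -322.1, 163.8]
tcp_rot: [180.0, -0.0, -5.5]
ft_force: [0.9, -0.0, -2.7]
finger_gap: 31.1
grip_force: 49.5
```

play_rows --motion '[[[0,0,0.05,0,0,0],[0,0,0.1,0,0,0],[0,0,0.1,0,0,0]]]'

```text
time: 14.1
tool_pos: [536.3, -322.3, 163.7]
tcp_rot: [180.0, -0.1, -5.5]
ft_force: [-1.3, -0.1, 6.0]
finger_gap: 31.1
grip_force: 50.0
```

play_rows --motion '[[[0,0,0,0,0,0],[0,0,0,0,0,0],[0,0,0,0,0,0],[0,0,0,0,0,0],[0,0,0,0,0,0]]]' --jaw 1

```text
time: 14.6
tool_pos: [535.9, -321.9, 162.3]
tcp_rot: [-180.0, 0.0, -5.5]
ft_force: [-0.6, 0.5, -0.2]
finger_gap: 85.5
grip_force: 0.0
```

play_rows --motion '[[[0,0,-1,0,0,0],[0,0,-3.5,0,0,0],[0,0,-7,0,0,0],[0,0,-9.5,0,0,0]]]'

```text
time: 15.0
tool_pos: [536.3, -322.2, 260.7]
tcp_rot: [179.9, -0.1, -5.5]
ft_force: [0.2, -0.6, -0.5]
finger_gap: 85.4
grip_force: 0.0
```

play_rows --motion '[[[0.7,-3.5,0,0,0,0],[1.5,-8,0,0,0,0],[2.3,-12.5,0,0,0,0],[3.1,-17,0,0,0,0],[4,-21.5,0,0,0,0]]]'

```text
time: 15.5
tool_pos: [596.6, -110.1, 258.6]
tcp_rot: [180.0, -0.1, -5.5]
ft_force: [0.0, 0.1, -0.3]
finger_gap: 85.4
grip_force: 0.0
```

play_rows --motion '[[[0.8,-4.5,0,0,0,0],[1.6,-9,0,0,0,0],[2.4,-12.9,0,0,0,0],[2.4,-12.9,0,0,0,0],[2.4,-12.9,0,0,0,0]]]'

```text
time: 16.0
tool_pos: [632.6, 15.2, 258.1]
tcp_rot: [180.0, -0.0, -5.4]
ft_force: [0.9, -0.3, -0.5]
finger_gap: 85.7
grip_force: 0.0
```

play_rows --motion '[[[0,0,0,0,0,0],[0,0,0,0,0,0]]]'

```text
time: 16.2
tool_pos: [632.4, 12.9, 257.8]
tcp_rot: [180.0, -0.0, -5.6]
ft_force: [0.0, 0.4, -0.7]
finger_gap: 85.3
grip_force: 0.0
```

Run:
```python
from h import *
d=snap('wrist','w5'); print(d['s']['tool_pos'],proj(d,(632.5,14.3,195)),proj(d,(628.7,-49,68)))
plan([(632.5,14.3,175)],-5.5)
```

```text
[632.35107099  12.93634986 257.77259932] [319.28675714 226.70616746] [380.75195658 182.32291268]
16.25 [632.4  12.9 257.7] [ 1.7999e+02 -1.0000e-02 -5.5900e+00]
(632.5, 14.3, 175) ([-0.0, -0.14, 8.27], [0.01, -0.01, -0.09])
```

View pics/w5.png

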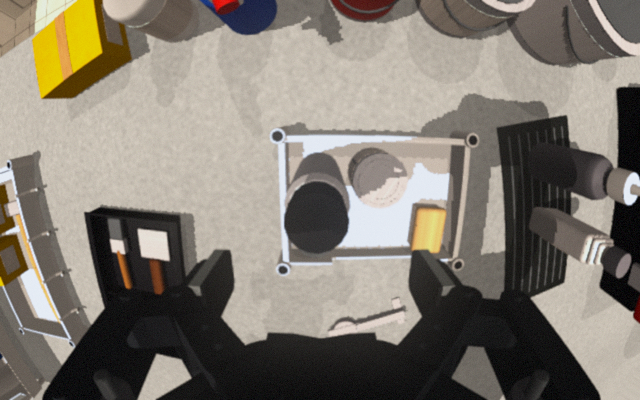

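The aerosol cap is centred at about (316,221), so it sits about 3 mm further back than assumed. I'll correct for that. The flask and the nozzle bottle both stand on the mat.

play_rows --motion '[[[0.2,-0.3,2.5,0,0,0],[0.2,-0.3,5,0,0,0],[0.2,-0.3,7.5,0,0,0],[0.2,-0.3,8.2,0,0,0],[0.2,-0.3,8.2,0,0,0]]]'

```text
time: 16.75
tool_pos: [633.8, 16.4, 174.2]
tcp_rot: [180.0, 0.2, -5.5]
ft_force: [-0.1, 0.3, 0.1]
finger_gap: 85.3
grip_force: 0.0
```

play_rows --motion '[[[0,0,0,0,0,0],[0,0,0,0,0,0],[0,0,0,0,0,0],[0,0,0,0,0,0]]]'

```text
time: 17.15
tool_pos: [635.3, 17.2, 176.5]
tcp_rot: [-180.0, -0.1, -5.5]
ft_force: [0.9, 0.5, -0.2]
finger_gap: 85.4
grip_force: 0.0
```

play_rows --motion '[[[0,0,0,0,0,0],[0,0,0,0,0,0],[0,0,0,0,0,0],[0,0,0,0,0,0],[0,0,0,0,0,0]]]' --jaw 0 --squeeze 50

```text
time: 17.65
tool_pos: [634.9, 17.1, 175.7]
tcp_rot: [180.0, -0.0, -5.5]
ft_force: [-0.1, 0.0, 1.5]
finger_gap: 42.1
grip_force: 50.8
```

play_rows --motion '[[[0,0,0,0,0,0],[0,0,0,0,0,0],[0,0,0,0,0,0],[0,0,0,0,0,0]]]'

```text
time: 18.05
tool_pos: [634.9, 17.1, 175.7]
tcp_rot: [180.0, -0.0, -5.5]
ft_force: [-0.2, -1.0, 2.2]
finger_gap: 42.1
grip_force: 50.8
```

play_rows --motion '[[[0,0,-0.8,0,0,0],[0,0,-2.8,0,0,0],[0,0,-5.5,0,0,0],[0,0,-8,0,0,0],[0,0,-9.5,0,0,0]]]'

```text
time: 18.55
tool_pos: [635.1, 17.3, 272.7]
tcp_rot: [-180.0, -0.1, -5.5]
ft_force: [0.1, 1.0, -2.2]
finger_gap: 42.4
grip_force: 51.0
```

play_rows --motion '[[[-1,1.2,0,0,0,0],[-3,3.5,0,0,0,0],[-5.5,6.5,0,0,0,0],[-8.2,9.5,0,0,0,0],[-10.7,12.4,0,0,0,0]]]'

```text
time: 19.05
tool_pos: [514.7, -96.7, 269.7]
tcp_rot: [-180.0, 0.1, -5.5]
ft_force: [1.1, -0.7, -2.1]
finger_gap: 41.8
grip_force: 51.1
```

play_rows --motion '[[[-2.2,2.5,0,0,0,0],[-4.1,4.7,0,0,0,0],[-5.1,6.2,0,0,0,0],[-5.1,8.5,0,0,0,0],[-4.9,11.5,0,0,0,0]]]'

```text
time: 19.55
tool_pos: [456.0, -205.8, 270.3]
tcp_rot: [-180.0, 0.0, -5.4]
ft_force: [0.7, -1.0, -3.8]
finger_gap: 42.1
grip_force: 51.2
```

play_rows --motion '[[[0.1,3.5,0,0,0,0],[0.2,7,0,0,0,0],[0.3,10,0,0,0,0],[0.4,12.2,0,0,0,0],[0.4,13,0,0,0,0]]]'

```text
time: 20.05
tool_pos: [447.4, -337.3, 269.6]
tcp_rot: [-180.0, 0.1, -5.6]
ft_force: [-0.4, 0.5, -2.4]
finger_gap: 42.1
grip_force: 51.4
```

play_rows --motion '[[[0,0,1.5,0,0,0],[0,0,4,0,0,0],[0,0,6.5,0,0,0],[0,0,8.4,0,0,0],[0,0,8.9,0,0,0]]]'

```text
time: 20.55
tool_pos: [446.7, -332.7, 177.2]
tcp_rot: [-179.8, 0.3, -5.4]
ft_force: [0.4, -0.1, -2.4]
finger_gap: 42.1
grip_force: 51.5
```

play_rows --motion '[[[0,0,0.1,0,0,0],[0,0,0.2,0,0,0],[0,0,0.3,0,0,0],[0,0,0.4,0,0,0],[0,0,0.4,0,0,0]]]'

```text
time: 21.05
tool_pos: [448.4, -335.9, 178.0]
tcp_rot: [180.0, -0.0, -5.5]
ft_force: [-0.4, 0.2, -2.3]
finger_gap: 41.7
grip_force: 51.5
```

play_rows --motion '[[[0,0,0.1,0,0,0],[0,0,0.1,0,0,0]]]'

```text
time: 21.25
tool_pos: [448.3, -335.8, 176.7]
tcp_rot: [180.0, -0.0, -5.5]
ft_force: [1.5, 1.0, -2.7]
finger_gap: 42.4
grip_force: 51.7
```

play_rows --motion '[[[0,0,0.05,0,0,0],[0,0,0.1,0,0,0],[0,0,0.1,0,0,0]]]'

```text
time: 21.55
tool_pos: [448.7, -336.0, 176.7]
tcp_rot: [180.0, -0.1, -5.5]
ft_force: [-0.3, 1.1, 4.7]
finger_gap: 42.2
grip_force: 52.3
```

play_rows --motion '[[[0,0,0,0,0,0],[0,0,0,0,0,0],[0,0,0,0,0,0],[0,0,0,0,0,0],[0,0,0,0,0,0]]]' --jaw 1

```text
time: 22.05
tool_pos: [448.1, -335.6, 175.4]
tcp_rot: [-180.0, 0.0, -5.5]
ft_force: [0.5, -0.3, 0.1]
finger_gap: 85.6
grip_force: 0.0
```

play_rows --motion '[[[0,0,-1,0,0,0],[0,0,-3.5,0,0,0],[0,0,-7,0,0,0],[0,0,-8.5,0,0,0]]]'

```text
time: 22.45
tool_pos: [449.2, -336.5, 265.0]
tcp_rot: [179.8, -0.2, -5.5]
ft_force: [0.6, -0.2, 0.5]
finger_gap: 85.2
grip_force: 0.0
```

play_rows --motion '[[[1.5,-3,0,0,0,0],[3.5,-7,0,0,0,0],[5.5,-11,0,0,0,0],[7.5,-15,0,0,0,0],[9.6,-19,0,0,0,0]]]'

```text
time: 22.95
tool_pos: [562.6, -154.1, 260.8]
tcp_rot: [180.0, -0.0, -5.5]
ft_force: [0.8, -1.2, 0.2]
finger_gap: 85.6
grip_force: 0.0
```

play_rows --motion '[[[2,-4,0,0,0,0],[4,-8,0,0,0,0],[5.8,-11.4,0,0,0,0],[5.8,-11.4,0,0,0,0],[5.8,-11.4,0,0,0,0]]]'

```text
time: 23.45
tool_pos: [630.7, -46.8, 260.2]
tcp_rot: [180.0, 0.0, -5.4]
ft_force: [-1.1, 0.2, -1.3]
finger_gap: 85.2
grip_force: 0.0
```

play_rows --motion '[[[0,0,3,0,0,0],[0,0,7,0,0,0],[0,0,10.5,0,0,0],[0,0,10.5,0,0,0],[0,0,10.5,0,0,0]]]'

```text
time: 23.95
tool_pos: [629.9, -48.8, 155.8]
tcp_rot: [180.0, 0.1, -5.6]
ft_force: [-0.1, 0.2, 0.1]
finger_gap: 85.3
grip_force: 0.0
```

Run:
```python
from h import *
snap('wrist');snap('wrist')
d=snap('wrist','w6'); print(d['s']['tool_pos'],proj(d,(631,-48.5,68)))
plan([(631,-48.5,49)],-5.5)
```

```text
[631.96709166 -48.66754723 158.63127401] [321.29722946 215.22940851]
24.1 [632.2 -48.5 158.9] [179.98  -0.28  -5.52]
(631, -48.5, 49) ([-0.18, 0.01, 10.99], [0.02, -0.28, -0.02])
```

View pics/w6.png

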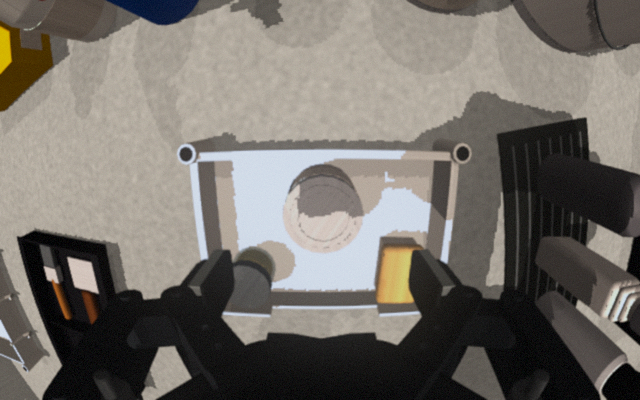

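The tin's lid is centred at about (322,213), between the fingers.

play_rows --motion '[[[-0.1,0,3,0,0,0],[-0.1,0,6,0,0,0],[-0.1,0,8.5,0,0,0],[-0.1,0,10.3,0,0,0],[-0.1,0,10.7,0,0,0]]]'

```text
time: 24.6
tool_pos: [629.2, -47.7, 47.9]
tcp_rot: [-180.0, 0.1, -5.5]
ft_force: [-0.2, 0.0, 0.7]
finger_gap: 85.5
grip_force: 0.0
```

play_rows --motion '[[[0,0,0,0,0,0],[0,0,0,0,0,0],[0,0,0,0,0,0],[0,0,0,0,0,0]]]'

```text
time: 25.0
tool_pos: [630.5, -47.8, 50.0]
tcp_rot: [180.0, -0.1, -5.5]
ft_force: [0.7, -1.1, 0.8]
finger_gap: 85.5
grip_force: 0.0
```

play_rows --motion '[[[0,0,0,0,0,0],[0,0,0,0,0,0],[0,0,0,0,0,0],[0,0,0,0,0,0],[0,0,0,0,0,0]]]' --jaw 0 --squeeze 50

```text
time: 25.5
tool_pos: [630.1, -47.8, 49.2]
tcp_rot: [180.0, -0.1, -5.5]
ft_force: [0.1, -0.5, 6.5]
finger_gap: 58.7
grip_force: 54.5
```

play_rows --motion '[[[0,0,0,0,0,0],[0,0,0,0,0,0],[0,0,0,0,0,0]]]'

```text
time: 25.8
tool_pos: [630.1, -47.7, 49.2]
tcp_rot: [180.0, -0.1, -5.5]
ft_force: [0.3, -1.0, 4.3]
finger_gap: 59.1
grip_force: 54.5
```

play_rows --motion '[[[0,0,-0.8,0,0,0],[0,0,-3,0,0,0],[0,0,-6,0,0,0],[0,0,-9,0,0,0],[0,0,-11,0,0,0]]]'

```text
time: 26.3
tool_pos: [629.9, -47.6, 160.7]
tcp_rot: [-180.0, -0.1, -5.5]
ft_force: [0.9, -0.5, -1.5]
finger_gap: 59.0
grip_force: 54.3
```

play_rows --motion '[[[-1.2,-1.8,-1,0,0,0],[-3.3,-5,-3,0,0,0],[-5.8,-8.7,-5,0,0,0],[-8.3,-12.4,-7,0,0,0],[-10.7,-16.1,-9,0,0,0]]]'

```text
time: 26.8
tool_pos: [536.8, 124.1, 248.8]
tcp_rot: [180.0, 0.1, -5.5]
ft_force: [0.6, 0.3, -2.3]
finger_gap: 59.0
grip_force: 54.4
```

play_rows --motion '[[[-2.5,-3.7,-0.5,0,0,0],[-5,-7.5,-1,0,0,0],[-7.5,-11.3,-1,0,0,0],[-10,-15,-1,0,0,0],[-11.6,-17.6,-1,0,0,0]]]'

```text
time: 27.3
tool_pos: [437.5, 311.2, 258.3]
tcp_rot: [-180.0, 0.1, -5.4]
ft_force: [1.1, 0.0, -3.6]
finger_gap: 59.2
grip_force: 54.4
```

play_rows --motion '[[[0,0,0,0,0,0],[0,0,0,0,0,0],[0,0,0,0,0,0]]]'

```text
time: 27.6
tool_pos: [440.0, 308.3, 258.2]
tcp_rot: [180.0, 0.0, -5.5]
ft_force: [-0.1, 0.2, -2.7]
finger_gap: 58.7
grip_force: 54.6
```

Run:
```python
from h import *
d=snap('wrist','w7'); print(d['s']['tool_pos'],d['s']['tcp_rot'])
```

```text
[439.98214759 308.28389673 258.2039358 ] [ 1.79954014e+02  2.29033948e-02 -5.51871611e+00]
```

View pics/w7.png

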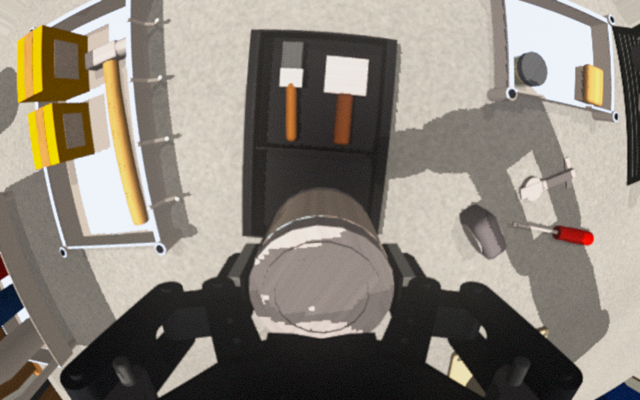

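Holding the tin, the view shows the tray's back rim corners at (251,30) and (397,39). The divider runs from (256,147) to (387,149), and the left and right walls reach rows of about 236 at columns 243 and 384.

Run:
```python
from h import *
d=snap('wrist')
q=[onz(d,*p,30)[:2] for p in((251,30),(397,39),(243,236),(384,236))]+[onz(d,*p,24)[:2] for p in((256,147),(387,149))]
print(np.round(q,1).tolist())
a,b=q[0],q[1]; print(np.linalg.norm(a-b))
yv=(a-b)/np.linalg.norm(a-b); xv=np.array([yv[1],-yv[0]]); print('yaw',np.degrees(np.arctan2(xv[1],xv[0])))
print('bay from back',(a+b)/2-xv*(125+69),'from divider',(q[4]+q[5])/2-xv*54)
s=[np.degrees(np.arctan2(*(u-v)[::-1])) for u,v in((a,q[2]),(b,q[3]))]; print(s)
```

```text
[[621.0, 371.1], [594.4, 206.4], [376.2, 412.3], [359.7, 237.9], [482.7, 380.6], [465.6, 228.4]]
166.79947755551424
yaw -9.177392877172153
bay from back [416.15867562 319.67946067] from divider [420.83209842 313.08942557]
[np.float64(-9.557707034243236), np.float64(-7.648198424496031)]
```

play_rows --motion '[[[-1.2,-0.4,2,0,0,0],[-2.3,-0.7,5.5,0,0,0],[-2.3,-0.7,9.5,0,0,0],[-2.3,-0.7,13,0,0,0],[-2.3,-0.7,16,0,0,0]]]'

```text
time: 28.2
tool_pos: [417.4, 317.0, 96.5]
tcp_rot: [180.0, 0.1, -5.6]
ft_force: [0.3, 0.7, -3.1]
finger_gap: 59.1
grip_force: 54.7
```

play_rows --motion '[[[0,0,2,0,0,0],[0,0,3.4,0,0,0],[0,0,4.2,0,0,0],[0,0,4.4,0,0,0],[0,0,4.4,0,0,0]]]'

```text
time: 28.7
tool_pos: [418.2, 318.4, 55.2]
tcp_rot: [-180.0, -0.0, -5.5]
ft_force: [-0.3, -1.1, -2.8]
finger_gap: 58.9
grip_force: 54.7
```

play_rows --motion '[[[0,0,0.1,0,0,0],[0,0,0.2,0,0,0],[0,0,0.3,0,0,0],[0,0,0.4,0,0,0],[0,0,0.4,0,0,0]]]'

```text
time: 29.2
tool_pos: [417.5, 318.3, 50.4]
tcp_rot: [180.0, 0.0, -5.5]
ft_force: [-0.3, -0.8, -1.8]
finger_gap: 58.6
grip_force: 54.7
```

play_rows --motion '[[[0,0,0.05,0,0,0],[0,0,0.1,0,0,0],[0,0,0.1,0,0,0]]]'

```text
time: 29.5
tool_pos: [417.5, 318.3, 49.4]
tcp_rot: [180.0, 0.0, -5.5]
ft_force: [0.4, -0.5, -1.6]
finger_gap: 58.8
grip_force: 54.7
```

play_rows --motion '[[[0,0,0.05,0,0,0],[0,0,0.1,0,0,0],[0,0,0.1,0,0,0]]]'

```text
time: 29.8
tool_pos: [417.6, 318.3, 49.2]
tcp_rot: [180.0, 0.0, -5.5]
ft_force: [-2.8, -2.0, 5.2]
finger_gap: 59.0
grip_force: 55.4
```

play_rows --motion '[[[0,0,0,0,0,0],[0,0,0,0,0,0],[0,0,0,0,0,0],[0,0,0,0,0,0],[0,0,0,0,0,0]]]' --jaw 1

```text
time: 30.3
tool_pos: [417.6, 318.3, 48.5]
tcp_rot: [180.0, -0.0, -5.5]
ft_force: [-0.7, 0.2, -0.3]
finger_gap: 85.3
grip_force: 0.0
```

play_rows --motion '[[[0,0,-1,0,0,0],[0,0,-4,0,0,0],[0,0,-8.5,0,0,0],[0,0,-13,0,0,0],[0,0,-17.5,0,0,0]]]'

```text
time: 30.8
tool_pos: [417.3, 318.1, 226.0]
tcp_rot: [-180.0, -0.0, -5.5]
ft_force: [1.2, 1.2, 0.3]
finger_gap: 85.3
grip_force: 0.0
```

play_rows --motion '[[[0.4,2.5,-2,0,0,0],[1,6.8,-4,0,0,0],[1.6,11.2,-4,0,0,0],[2.2,15.6,-4,0,0,0],[2.9,20,-4,0,0,0]]]'

```text
time: 31.3
tool_pos: [427.1, 115.0, 264.7]
tcp_rot: [-180.0, -0.1, -5.4]
ft_force: [0.6, -0.4, 0.3]
finger_gap: 85.8
grip_force: 0.0
```

play_rows --motion '[[[0.6,4.5,0,0,0,0],[1.3,9,0,0,0,0],[2,13.5,0,0,0,0],[2.6,18,0,0,0,0],[3.3,22.5,0,0,0,0]]]'

```text
time: 31.8
tool_pos: [438.3, -112.5, 264.6]
tcp_rot: [180.0, -0.1, -5.5]
ft_force: [1.6, -0.1, 0.4]
finger_gap: 85.2
grip_force: 0.0
```

play_rows --motion '[[[0.6,4.5,0,0,0,0],[1.3,9,0,0,0,0],[2,13.5,0,0,0,0],[2.6,18,0,0,0,0],[3.2,22.3,0,0,0,0]]]'

```text
time: 32.3
tool_pos: [448.9, -337.8, 264.4]
tcp_rot: [180.0, -0.0, -5.5]
ft_force: [1.5, 0.6, -0.2]
finger_gap: 85.8
grip_force: 0.0
```

play_rows --motion '[[[0,0,0,0,0,0],[0,0,0,0,0,0],[0,0,0,0,0,0],[0,0,0,0,0,0]]]'

```text
time: 32.7
tool_pos: [449.5, -334.6, 264.1]
tcp_rot: [180.0, -0.0, -5.4]
ft_force: [-0.5, 1.0, -0.2]
finger_gap: 85.4
grip_force: 0.0
```

```bash
python3 -c "
from h import *
snap('top','t8')
plan([(448.6,-336,176.2)],-5.5)"
```

```text
32.75 [ 449.5 -334.6  264. ] [ 1.7999e+02 -4.0000e-02 -5.4000e+00]
(448.6, -336, 176.2) ([-0.09, 0.15, 8.78], [0.01, -0.04, 0.1])
```

View pics/t8.png

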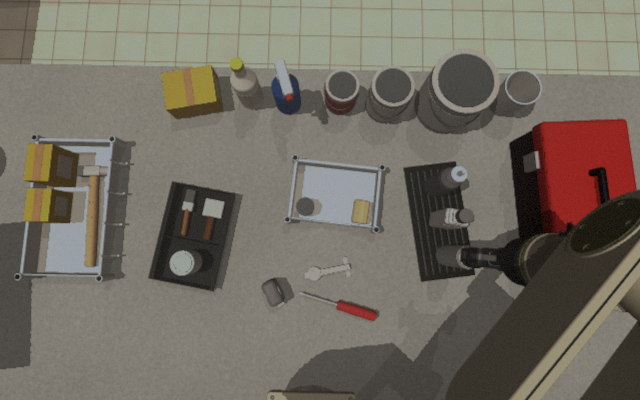

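The top view shows the tin standing in the near bay, the caddy holding only the jar and the brush, and all three containers upright on the mat. I'll return the aerosol first.

play_rows --motion '[[[-0.1,0.1,2.5,0,0,0],[-0.1,0.1,5,0,0,0],[-0.1,0.1,7.5,0,0,0],[-0.1,0.1,8.8,0,0,0],[-0.1,0.1,8.8,0,0,0]]]'

```text
time: 33.25
tool_pos: [447.2, -335.0, 173.4]
tcp_rot: [-179.9, 0.2, -5.4]
ft_force: [-0.4, 0.6, 1.0]
finger_gap: 85.3
grip_force: 0.0
```

play_rows --motion '[[[0,0,0,0,0,0],[0,0,0,0,0,0],[0,0,0,0,0,0],[0,0,0,0,0,0]]]'

```text
time: 33.65
tool_pos: [448.5, -337.1, 176.6]
tcp_rot: [179.9, -0.1, -5.5]
ft_force: [-0.0, 0.6, 1.3]
finger_gap: 85.2
grip_force: 0.0
```

play_rows --motion '[[[0,0,0,0,0,0],[0,0,0,0,0,0],[0,0,0,0,0,0],[0,0,0,0,0,0],[0,0,0,0,0,0]]]' --jaw 0 --squeeze 50

```text
time: 34.15
tool_pos: [448.2, -336.8, 175.7]
tcp_rot: [180.0, -0.0, -5.5]
ft_force: [0.2, -0.3, 1.3]
finger_gap: 42.1
grip_force: 51.3
```

play_rows --motion '[[[0,0,0,0,0,0],[0,0,0,0,0,0],[0,0,0,0,0,0]]]'

```text
time: 34.45
tool_pos: [448.2, -336.8, 175.7]
tcp_rot: [180.0, -0.0, -5.5]
ft_force: [-0.1, -1.2, 3.1]
finger_gap: 42.2
grip_force: 51.2
```

play_rows --motion '[[[0,0,-0.8,0,0,0],[0,0,-2.8,0,0,0],[0,0,-5.5,0,0,0],[0,0,-8,0,0,0],[0,0,-9.5,0,0,0]]]'

```text
time: 34.95
tool_pos: [448.4, -336.8, 272.6]
tcp_rot: [180.0, -0.1, -5.5]
ft_force: [-0.4, -0.3, -2.3]
finger_gap: 42.3
grip_force: 51.1
```

play_rows --motion '[[[0,-1.5,0,0,0,0],[-0.1,-4.5,0,0,0,0],[-0.3,-8,0,0,0,0],[-0.4,-11.5,0,0,0,0],[-0.5,-15,0,0,0,0]]]'

```text
time: 35.45
tool_pos: [456.5, -184.4, 268.6]
tcp_rot: [-179.9, 0.1, -5.5]
ft_force: [-0.1, -0.4, -1.9]
finger_gap: 41.9
grip_force: 51.4
```

play_rows --motion '[[[0.8,-3,0,0,0,0],[2.8,-5.8,0,0,0,0],[5.4,-8.8,0,0,0,0],[8,-11.8,0,0,0,0],[10.6,-14.8,0,0,0,0]]]'

```text
time: 35.95
tool_pos: [577.0, -47.3, 268.6]
tcp_rot: [-180.0, 0.2, -5.5]
ft_force: [0.8, -0.5, -2.1]
finger_gap: 41.7
grip_force: 51.4
```

play_rows --motion '[[[2.3,-3,0,0,0,0],[4.1,-5.6,0,0,0,0],[5.1,-7,0,0,0,0],[5.1,-7,0,0,0,0],[5.1,-7,0,0,0,0]]]'

```text
time: 36.45
tool_pos: [633.5, 15.9, 268.7]
tcp_rot: [180.0, 0.2, -5.4]
ft_force: [-0.6, 0.0, -2.4]
finger_gap: 41.7
grip_force: 51.5
```

play_rows --motion '[[[0,0,0,0,0,0],[0,0,0,0,0,0],[0,0,0,0,0,0],[0,0,0,0,0,0]]]'

```text
time: 36.85
tool_pos: [634.4, 14.7, 270.7]
tcp_rot: [-180.0, -0.0, -5.5]
ft_force: [0.1, 0.1, -3.0]
finger_gap: 41.6
grip_force: 51.5
```

```bash
python3 -c "
from h import *
plan([(634.9,17.1,175.7)],-5.5)"
```

```text
36.85 [634.4  14.7 270.7] [-1.80e+02 -2.00e-02 -5.53e+00]
(634.9, 17.1, 175.7) ([0.02, -0.25, 9.5], [-0.0, -0.02, -0.03])
```

play_rows --motion '[[[0,-0.2,1.5,0,0,0],[0,-0.2,4,0,0,0],[0,-0.2,6.5,0,0,0],[0,-0.2,8.5,0,0,0],[0,-0.2,9,0,0,0]]]'

```text
time: 37.35
tool_pos: [632.4, 17.3, 175.8]
tcp_rot: [180.0, 0.4, -5.5]
ft_force: [-0.8, -0.5, -3.8]
finger_gap: 42.0
grip_force: 51.5
```

play_rows --motion '[[[0,0,0.1,0,0,0],[0,0,0.2,0,0,0],[0,0,0.3,0,0,0],[0,0,0.4,0,0,0],[0,0,0.4,0,0,0]]]'

```text
time: 37.85
tool_pos: [635.1, 17.2, 177.2]
tcp_rot: [-180.0, -0.1, -5.5]
ft_force: [-0.4, -0.1, -2.0]
finger_gap: 42.2
grip_force: 51.5
```

play_rows --motion '[[[0,0,0.1,0,0,0],[0,0,0.15,0,0,0],[0,0,0.15,0,0,0]]]'

```text
time: 38.15
tool_pos: [634.7, 17.2, 174.9]
tcp_rot: [-180.0, 0.0, -5.5]
ft_force: [0.1, 0.6, -2.9]
finger_gap: 41.7
grip_force: 51.5
```

play_rows --motion '[[[0,0,0.05,0,0,0],[0,0,0.1,0,0,0],[0,0,0.1,0,0,0]]]'

```text
time: 38.45
tool_pos: [635.1, 17.1, 174.7]
tcp_rot: [-180.0, -0.1, -5.5]
ft_force: [-1.5, 0.6, 3.1]
finger_gap: 42.1
grip_force: 51.8
```

play_rows --motion '[[[0,0,0,0,0,0],[0,0,0,0,0,0],[0,0,0,0,0,0],[0,0,0,0,0,0],[0,0,0,0,0,0]]]' --jaw 1

```text
time: 38.95
tool_pos: [634.8, 17.1, 173.9]
tcp_rot: [180.0, 0.0, -5.5]
ft_force: [-0.9, -0.3, 0.8]
finger_gap: 85.4
grip_force: 0.0
```

play_rows --motion '[[[0,0,-1,0,0,0],[0,0,-3.5,0,0,0],[0,0,-7,0,0,0],[0,0,-8.5,0,0,0]]]'

```text
time: 39.35
tool_pos: [636.2, 17.1, 263.8]
tcp_rot: [-180.0, -0.3, -5.5]
ft_force: [0.4, 0.6, 1.3]
finger_gap: 85.1
grip_force: 0.0
```

play_rows --motion '[[[-0.7,3.5,0,0,0,0],[-1.5,8,0,0,0,0],[-2.4,12.5,0,0,0,0],[-3.2,17,0,0,0,0],[-4.1,21.5,0,0,0,0]]]'

```text
time: 39.85
tool_pos: [572.8, -194.5, 259.2]
tcp_rot: [180.0, -0.0, -5.5]
ft_force: [0.6, -0.1, -0.5]
finger_gap: 84.9
grip_force: 0.0
```

play_rows --motion '[[[-0.9,4.5,0,0,0,0],[-1.7,9,0,0,0,0],[-2.5,13.2,0,0,0,0],[-2.5,13.2,0,0,0,0],[-2.5,13.2,0,0,0,0]]]'

```text
time: 40.35
tool_pos: [535.4, -322.9, 258.8]
tcp_rot: [-180.0, 0.0, -5.6]
ft_force: [-0.3, 0.2, -1.1]
finger_gap: 85.6
grip_force: 0.0
```

play_rows --motion '[[[0,0,0,0,0,0],[0,0,0,0,0,0],[0,0,0,0,0,0],[0,0,0,0,0,0]]]'

```text
time: 40.75
tool_pos: [536.3, -321.1, 259.1]
tcp_rot: [180.0, -0.0, -5.4]
ft_force: [1.1, -0.6, 0.2]
finger_gap: 85.7
grip_force: 0.0
```

```bash
python3 -c "
from h import *
plan([(536.2,-322.2,163.7)],-5.5)"
```

```text
40.75 [ 536.3 -321.1  259.1] [ 1.80e+02 -1.00e-02 -5.41e+00]
(536.2, -322.2, 163.7) ([-0.0, 0.11, 9.54], [0.0, -0.01, 0.09])
```

play_rows --motion '[[[0,0.1,2.5,0,0,0],[0,0.1,5,0,0,0],[0,0.1,7.5,0,0,0],[0,0.1,9.4,0,0,0],[0,0.1,9.4,0,0,0]]]'

```text
time: 41.25
tool_pos: [534.2, -321.2, 161.2]
tcp_rot: [-179.8, 0.3, -5.4]
ft_force: [-0.8, 0.3, 0.1]
finger_gap: 85.1
grip_force: 0.0
```

play_rows --motion '[[[0,0,0,0,0,0],[0,0,0,0,0,0],[0,0,0,0,0,0],[0,0,0,0,0,0]]]'

```text
time: 41.65
tool_pos: [536.4, -323.3, 166.4]
tcp_rot: [179.9, -0.1, -5.5]
ft_force: [-0.2, 0.6, -0.1]
finger_gap: 85.4
grip_force: 0.0
```

play_rows --motion '[[[0,0,0,0,0,0],[0,0,0,0,0,0],[0,0,0,0,0,0],[0,0,0,0,0,0],[0,0,0,0,0,0]]]' --jaw 0 --squeeze 50

```text
time: 42.15
tool_pos: [535.9, -323.1, 165.2]
tcp_rot: [180.0, -0.0, -5.5]
ft_force: [-0.2, -0.7, 1.6]
finger_gap: 31.0
grip_force: 49.6
```

play_rows --motion '[[[0,0,0,0,0,0],[0,0,0,0,0,0],[0,0,0,0,0,0]]]'

```text
time: 42.45
tool_pos: [535.9, -323.1, 165.2]
tcp_rot: [180.0, -0.0, -5.5]
ft_force: [0.1, -0.3, 2.3]
finger_gap: 31.0
grip_force: 49.7
```

play_rows --motion '[[[0,0,-0.8,0,0,0],[0,0,-2.4,0,0,0],[0,0,-4.5,0,0,0],[0,0,-6.6,0,0,0],[0,0,-8,0,0,0]]]'

```text
time: 42.95
tool_pos: [536.3, -323.2, 247.8]
tcp_rot: [179.9, -0.1, -5.5]
ft_force: [-0.2, 0.4, -3.4]
finger_gap: 30.9
grip_force: 49.8
```

play_rows --motion '[[[0,-1.5,0,0,0,0],[0,-4.5,0,0,0,0],[0,-8,0,0,0,0],[0,-11.5,0,0,0,0],[0,-15,0,0,0,0]]]'

```text
time: 43.45
tool_pos: [549.5, -171.4, 244.1]
tcp_rot: [-179.9, 0.1, -5.5]
ft_force: [0.4, -0.6, -3.1]
finger_gap: 31.0
grip_force: 49.9
```

play_rows --motion '[[[0,-3.5,0,0,0,0],[0,-7,0,0,0,0],[0,-10,0,0,0,0],[0,-12,0,0,0,0],[0,-13,0,0,0,0]]]'

```text
time: 43.95
tool_pos: [562.0, -41.5, 244.3]
tcp_rot: [-180.0, 0.1, -5.4]
ft_force: [-0.7, -0.0, -3.9]
finger_gap: 30.9
grip_force: 50.0
```

play_rows --motion '[[[0,0,0,0,0,0],[0,0,0,0,0,0],[0,0,0,0,0,0],[0,0,0,0,0,0]]]'

```text
time: 44.35
tool_pos: [562.5, -45.2, 244.9]
tcp_rot: [180.0, 0.0, -5.6]
ft_force: [0.0, 0.5, -3.8]
finger_gap: 30.5
grip_force: 50.0
```

```bash
python3 -c "
from h import *
plan([(562.8,-43.8,162.7)],-5.5)"
```

```text
44.35 [562.5 -45.2 244.9] [ 1.7999e+02  1.0000e-02 -5.5700e+00]
(562.8, -43.8, 162.7) ([0.02, -0.15, 8.22], [0.01, 0.01, -0.07])
```

play_rows --motion '[[[0,-0.1,1.5,0,0,0],[0,-0.1,3.5,0,0,0],[0,-0.1,5.8,0,0,0],[0,-0.1,7.2,0,0,0],[0,-0.1,7.6,0,0,0]]]'

```text
time: 44.85
tool_pos: [561.0, -43.2, 165.8]
tcp_rot: [-180.0, 0.3, -5.5]
ft_force: [-0.4, -0.6, -4.2]
finger_gap: 30.5
grip_force: 50.0
```

play_rows --motion '[[[0,0,0.1,0,0,0],[0,0,0.2,0,0,0],[0,0,0.3,0,0,0],[0,0,0.4,0,0,0],[0,0,0.4,0,0,0]]]'

```text
time: 45.35
tool_pos: [562.9, -43.2, 165.4]
tcp_rot: [180.0, -0.0, -5.5]
ft_force: [0.5, 0.3, -3.9]
finger_gap: 30.9
grip_force: 50.0
```

play_rows --motion '[[[0,0,0.05,0,0,0],[0,0,0.1,0,0,0],[0,0,0.1,0,0,0]]]'

```text
time: 45.65
tool_pos: [562.8, -43.3, 164.2]
tcp_rot: [180.0, -0.0, -5.5]
ft_force: [0.1, -0.3, -2.2]
finger_gap: 30.7
grip_force: 50.2
```

play_rows --motion '[[[0,0,0.05,0,0,0],[0,0,0.05,0,0,0]]]'

```text
time: 45.85
tool_pos: [563.0, -43.3, 164.2]
tcp_rot: [180.0, -0.1, -5.5]
ft_force: [-1.2, -0.1, 2.4]
finger_gap: 31.4
grip_force: 50.6
```

play_rows --motion '[[[0,0,0,0,0,0],[0,0,0,0,0,0],[0,0,0,0,0,0],[0,0,0,0,0,0],[0,0,0,0,0,0]]]' --jaw 1

```text
time: 46.35
tool_pos: [562.7, -43.2, 163.5]
tcp_rot: [-180.0, -0.0, -5.5]
ft_force: [0.5, 0.4, 0.3]
finger_gap: 85.6
grip_force: 0.0
```

play_rows --motion '[[[0,0,-1,0,0,0],[0,0,-3.5,0,0,0],[0,0,-7,0,0,0],[0,0,-9,0,0,0]]]'

```text
time: 46.75
tool_pos: [563.6, -43.4, 257.3]
tcp_rot: [180.0, -0.2, -5.5]
ft_force: [1.3, 0.5, 0.0]
finger_gap: 85.4
grip_force: 0.0
```

play_rows --motion '[[[1.2,3.5,0,0,0,0],[2.7,8,0,0,0,0],[4.3,12.5,0,0,0,0],[5.8,17,0,0,0,0],[7.4,21.5,0,0,0,0]]]'

```text
time: 47.25
tool_pos: [616.1, -266.2, 254.6]
tcp_rot: [180.0, -0.1, -5.5]
ft_force: [1.1, 0.6, 1.1]
finger_gap: 85.5
grip_force: 0.0
```

play_rows --motion '[[[1.5,4.5,0,0,0,0],[1.5,4.5,0,0,0,0],[1.5,4.5,0,0,0,0],[1.5,4.5,0,0,0,0],[1.5,4.5,0,0,0,0]]]'

```text
time: 47.75
tool_pos: [626.7, -309.2, 254.5]
tcp_rot: [180.0, -0.1, -5.4]
ft_force: [0.1, -0.4, 0.7]
finger_gap: 85.6
grip_force: 0.0
```

play_rows --motion '[[[0,0,0,0,0,0],[0,0,0,0,0,0],[0,0,0,0,0,0],[0,0,0,0,0,0]]]'

```text
time: 48.15
tool_pos: [626.5, -310.3, 253.7]
tcp_rot: [180.0, -0.0, -5.5]
ft_force: [0.3, 0.7, 0.1]
finger_gap: 85.6
grip_force: 0.0
```

```bash
python3 -c "
from h import *
plan([(626.6,-310.6,158.1)],-5.5)"
```

```text
48.15 [ 626.5 -310.3  253.7] [ 1.80e+02 -1.00e-02 -5.46e+00]
(626.6, -310.6, 158.1) ([0.01, 0.03, 9.56], [0.0, -0.01, 0.04])
```

play_rows --motion '[[[0,0,2.5,0,0,0],[0,0,5,0,0,0],[0,0,7.5,0,0,0],[0,0,9.5,0,0,0],[0,0,9.5,0,0,0]]]'

```text
time: 48.65
tool_pos: [624.2, -309.3, 153.9]
tcp_rot: [-179.8, 0.4, -5.5]
ft_force: [-1.1, -0.0, 0.1]
finger_gap: 85.3
grip_force: 0.0
```

play_rows --motion '[[[0,0,0,0,0,0],[0,0,0,0,0,0],[0,0,0,0,0,0],[0,0,0,0,0,0]]]'

```text
time: 49.05
tool_pos: [627.0, -310.9, 160.0]
tcp_rot: [179.9, -0.1, -5.5]
ft_force: [0.4, -0.5, -0.2]
finger_gap: 85.5
grip_force: 0.0
```

play_rows --motion '[[[0,0,0,0,0,0],[0,0,0,0,0,0],[0,0,0,0,0,0],[0,0,0,0,0,0],[0,0,0,0,0,0]]]' --jaw 0 --squeeze 50

```text
time: 49.55
tool_pos: [626.5, -310.7, 158.7]
tcp_rot: [180.0, -0.0, -5.5]
ft_force: [0.4, -0.3, 0.7]
finger_gap: 35.0
grip_force: 50.0
```

play_rows --motion '[[[0,0,0,0,0,0],[0,0,0,0,0,0],[0,0,0,0,0,0]]]'

```text
time: 49.85
tool_pos: [626.5, -310.7, 158.7]
tcp_rot: [180.0, -0.0, -5.5]
ft_force: [-0.0, -0.9, 1.4]
finger_gap: 35.1
grip_force: 50.0
```

play_rows --motion '[[[0,0,-0.8,0,0,0],[0,0,-2.4,0,0,0],[0,0,-4.5,0,0,0],[0,0,-6.6,0,0,0],[0,0,-8,0,0,0]]]'

```text
time: 50.35
tool_pos: [627.0, -310.8, 241.7]
tcp_rot: [179.9, -0.1, -5.5]
ft_force: [-0.0, -0.2, -2.4]
finger_gap: 35.0
grip_force: 50.1
```

play_rows --motion '[[[-0.2,-1.5,0,0,0,0],[-0.5,-4,0,0,0,0],[-0.9,-7,0,0,0,0],[-1.2,-10,0,0,0,0],[-1.6,-13,0,0,0,0]]]'

```text
time: 50.85
tool_pos: [622.2, -177.4, 237.4]
tcp_rot: [-179.9, 0.1, -5.5]
ft_force: [-0.1, -0.1, -4.2]
finger_gap: 34.5
grip_force: 50.3
```

play_rows --motion '[[[-0.4,-3,0,0,0,0],[-0.6,-5,0,0,0,0],[-0.8,-6.2,0,0,0,0],[-0.8,-6.2,0,0,0,0],[-0.8,-6.2,0,0,0,0]]]'

```text
time: 51.35
tool_pos: [620.7, -117.4, 238.2]
tcp_rot: [180.0, 0.0, -5.5]
ft_force: [0.2, -0.0, -3.8]
finger_gap: 34.7
grip_force: 50.4
```

play_rows --motion '[[[0,0,0,0,0,0],[0,0,0,0,0,0],[0,0,0,0,0,0],[0,0,0,0,0,0]]]'

```text
time: 51.75
tool_pos: [620.8, -117.7, 238.4]
tcp_rot: [180.0, 0.0, -5.5]
ft_force: [-0.5, -0.1, -2.8]
finger_gap: 34.9
grip_force: 50.4
```

```bash
python3 -c "
from h import *
plan([(621,-117.2,157.1)],-5.5)"
```

```text
51.75 [ 620.8 -117.7  238.4] [ 1.80e+02  1.00e-02 -5.53e+00]
(621, -117.2, 157.1) ([0.01, -0.05, 8.13], [0.0, 0.01, -0.03])
```

play_rows --motion '[[[0,0,1.5,0,0,0],[0,0,3.5,0,0,0],[0,0,5.8,0,0,0],[0,0,7.2,0,0,0],[0,0,7.6,0,0,0]]]'

```text
time: 52.25
tool_pos: [619.2, -116.7, 159.1]
tcp_rot: [-180.0, 0.3, -5.5]
ft_force: [-0.6, 0.1, -2.7]
finger_gap: 35.0
grip_force: 50.4
```

play_rows --motion '[[[0,0,0.1,0,0,0],[0,0,0.2,0,0,0],[0,0,0.3,0,0,0],[0,0,0.4,0,0,0],[0,0,0.4,0,0,0]]]'

```text
time: 52.75
tool_pos: [621.1, -117.2, 159.0]
tcp_rot: [180.0, -0.0, -5.5]
ft_force: [-0.6, -0.4, -2.7]
finger_gap: 34.9
grip_force: 50.4
```

play_rows --motion '[[[0,0,0.05,0,0,0],[0,0,0.1,0,0,0],[0,0,0.1,0,0,0]]]'

```text
time: 53.05
tool_pos: [621.0, -117.2, 157.7]
tcp_rot: [-180.0, -0.0, -5.5]
ft_force: [0.5, -0.1, -1.3]
finger_gap: 34.9
grip_force: 50.6
```

Nudge, release, rise and back off; then check.

play_rows --motion '[[[0,0,0.05,0,0,0],[0,0,0.05,0,0,0]]]'

```text
time: 53.25
tool_pos: [621.2, -117.2, 157.6]
tcp_rot: [180.0, -0.1, -5.5]
ft_force: [-0.9, -0.7, 1.1]
finger_gap: 34.9
grip_force: 50.8
```

play_rows --motion '[[[0,0,0,0,0,0],[0,0,0,0,0,0],[0,0,0,0,0,0],[0,0,0,0,0,0],[0,0,0,0,0,0]]]' --jaw 1

```text
time: 53.75
tool_pos: [620.9, -117.1, 157.0]
tcp_rot: [180.0, 0.0, -5.5]
ft_force: [0.9, 0.1, 0.7]
finger_gap: 85.1
grip_force: 0.0
```

play_rows --motion '[[[0,0,-1,0,0,0],[0,0,-3.5,0,0,0],[0,0,-7,0,0,0],[0,0,-11,0,0,0],[0,0,-15,0,0,0]]]'

```text
time: 54.25
tool_pos: [620.6, -117.0, 309.2]
tcp_rot: [180.0, -0.0, -5.5]
ft_force: [-0.2, -0.3, 0.5]
finger_gap: 85.2
grip_force: 0.0
```

play_rows --motion '[[[-4,1.5,-1,0,0,0],[-8,3,-2,0,0,0],[-12,4.5,-3,0,0,0],[-16,6,-3,0,0,0],[-20,7.5,-3,0,0,0]]]'

```text
time: 54.75
tool_pos: [413.2, -172.9, 338.4]
tcp_rot: [179.9, -0.1, -5.5]
ft_force: [-1.0, -1.4, 0.4]
finger_gap: 85.3
grip_force: 0.0
```

play_rows --motion '[[[0,4,0,0,0,0],[0,8,0,0,0,0],[0,12,0,0,0,0],[0,14,0,0,0,0],[0,14,0,0,0,0]]]'

```text
time: 55.25
tool_pos: [400.4, -314.3, 337.5]
tcp_rot: [180.0, 0.0, -5.7]
ft_force: [0.3, 0.6, -0.7]
finger_gap: 85.3
grip_force: 0.0
```

play_rows --motion '[[[0,0,0,0,0,0],[0,0,0,0,0,0],[0,0,0,0,0,0],[0,0,0,0,0,0],[0,0,0,0,0,0]]]'

```text
time: 55.75
tool_pos: [401.5, -311.5, 337.1]
tcp_rot: [180.0, -0.0, -5.4]
ft_force: [0.1, 0.7, -0.2]
finger_gap: 85.5
grip_force: 0.0
```

Run:
```python
from h import *
d=snap('top','t9'); print(d['s']['tool_pos'],d['s']['qd'].round(2).tolist())
a=cv2.imread('pics/top0.png')[145:240,275:400];b=cv2.imread('pics/t9.png')[145:240,275:400]; t=cv2.imread('pics/t9.png')[175:300,140:245]
r=lambda i:cv2.resize(i,(390,297),interpolation=cv2.INTER_CUBIC)
cv2.imwrite('pics/c9.png',np.vstack([np.hstack([r(a),r(b)]),np.hstack([cv2.resize(t,(250,297)),np.zeros((297,530,3),np.uint8)])]))
```

```text
[ 401.48092457 -311.48115284  337.14815013] [-0.33, 0.26, -0.03, 0.03, -0.04, 0.02]
```

View pics/c9.png

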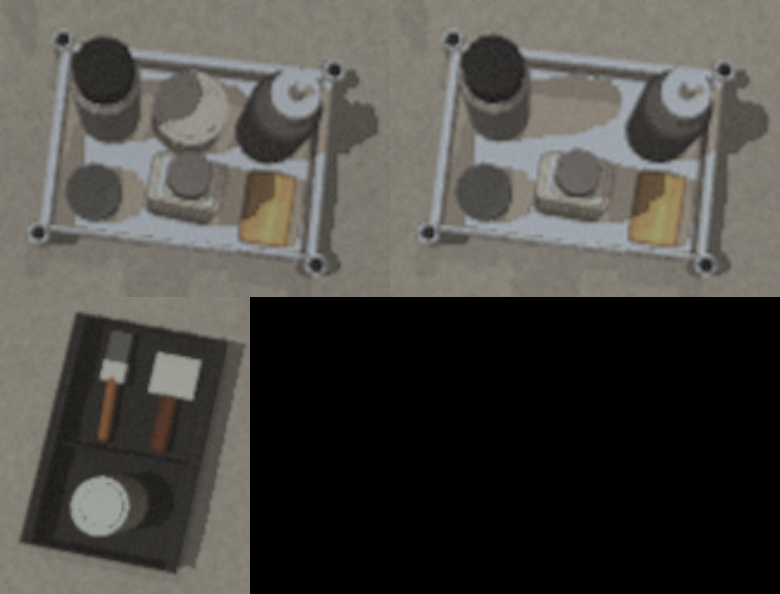

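The before/after crops match, minus the tin: the caps are at (493,68), (578,173) and (687,92) after, against (103,69), (188,176) and (297,93) before, with a 390 px panel offset. The tin stands at (100,505) in the near bay. Handing in.

```bash
python3 -c "
from bench import job
print(job.hand_in())"
```

```text
the job is handed in; nothing more can be done
None
```

The job is handed in at about 56 s robot time: the tin stands in the near bay of the tray, and the nozzle bottle, flask and aerosol are upright in their original places in the caddy. The jar and brush look unmoved in the final top view. The hand-in gave no verdict.

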